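# Hang the ear defenders on the rail

### The job

Hang the deep-cupped ear defenders over the bar of the steel rail: headband across the bar, one cup hanging on each side, somewhere between the two posts, upright and still. Leave the slim-cupped pair standing where it is, and do not push the jar about.

Things in the scene. Friction and masses are not known exactly. Their poses are not given: they have to be found in the camera images.
- deep_muffs: Ear defenders to hang: two deep grey cups (46 mm thick, 70 wide, 80 tall), 80 mm apart, joined by a black arched headband, standing on the cups. 172 mm across the cups (own x), 70 mm along own y, 150 mm tall (own z up). Origin midway between the cups at their underside. Mass 0.18 to 0.37 kg, balanced about own z.
- slim_muffs: A second pair, same make and headband, with slim small cups (each 26 mm thick, 49 mm wide, 56 mm tall), 132 mm across the cups, 150 mm tall, standing on its cups; same axes and origin. To be left alone.
- rail: Fixed steel rail: round horizontal bar of 22 mm diameter along own y, its top 155 mm above the table, on two posts (18 mm diameter) at y = -110 and +110 mm, each on a foot 110 mm long along own x, 10 mm high. Nothing stands above the bar, or under it between the posts. Origin: on the table under the middle of the bar. Own z up.
- rail_mid (a point): The top of the bar (z = 155 mm), midway between the posts.
- deep_muffs_crown (a point): Middle of the underside of the headband's padded crown, 122 mm above the body's origin; it shall rest on the bar. The crown above it is solid, 28 mm deep (up to the top of the band), 30 mm wide along own y. Grip it from above, fingers closing along own y, tips not over 20 mm below its top, to stay above the bar.
- slip_jar: A loose white jar with a black lid, 66 mm in diameter, 94 mm tall, to the right of the wooden chest; origin at the centre of its underside. To be left alone. The fixed chest stands between the robot and the ear defenders, x 0.195 to 0.485, y -0.13 to 0.145 m, and is 0.17 m tall: carry things behind or above it.

How it is judged:
By the outcome, as a careful person would: the job done as asked, in the order asked, and still so for the second after the job is handed in, with the robot touching nothing.
It also fails if it takes over 38 s, if anything falls off the work surface, if the arm or the gripper's body presses on something with over 40 N, if the wrist force passes 120 N, or if a joint passes its speed limit or range.

### The arm

A 6-joint arm with a two-finger parallel gripper is mounted at the origin on the work surface; the furniture and walls round the work are solid. World frame = base frame: x ahead of the robot, y to its left, z up, the work surface at z = 0. Lengths are in m, angles in degrees, forces in N, time in s.
With the tool pointing down it reaches from about 0.375 to 0.975 m from the base axis. Payload 3.8 kg.
Tool frame: the origin (TCP) lies midway between the tips of the shut fingers; the grasp point (between the pads) lies 19 mm behind it; z points along the fingers, y is the line along which they close (so a half turn about z gives the same grasp; the last joint's range is limited). The gripper opens to 88 mm and grips with 3 to 60 N. Pads are 18 mm wide; open, the fingers measure 123 mm over their backs; the gripper's body (75 mm by 187 mm) begins 45 mm behind the grasp point.
Start: joints at [-73.562, 15.12, 91.902, -0, 72.978, -2.114], TCP at [0.215, -0.64, 0.203] pointing down, gripper open.
Joint ranges: [-150.88, 150.88], [-54.13, 125.18], [17.81, 147.31], [-75.09, 255.09], [0, 152.58], [-146.25, 146.25]. Speed limits (degrees/s): [147.25, 147.25, 180, 180, 180, 180].

### API

Orientations are given as [roll, pitch, yaw] about the fixed x, y, z axes, in that order (R = Rz(yaw) Ry(pitch) Rx(roll)).
In Python, from rig import * gives the robot as it stands.
- The arm moves only by the shell command python3 -m crank 'ROWS' [OPENING] [FORCE]. ROWS is JSON, a list of rows, each a list of 2 entries, a list of its own where there are three numbers: the shift along the tool's x, y, z normalised to -1 to 1, where 1 is 0.15 m, then the turn, a rotation vector about the tool's x, y, z normalised to -1 to 1, where 1 is 30 degrees. In form: [[[tx, ty, tz], [ax, ay, az]], ...]. A call has 1 to 8 rows; each row shifts and turns the commanded pose from where the row before left it, along the tool's axes as they then stand; what a row does not reach is not made up. A row lasts 1/8 s, in which the tool goes at most 62.5 mm and 10.7 degrees, less where a joint would pass 70% of its speed; a pose out of reach is approached as far as the arm can. A call with a number of a shift or a turn outside -1 to 1 is refused whole. A call with a gripper value outside its range is refused whole. OPENING is the opening in per cent of the stroke, from 0 (shut) to 100 (fully open), set as the call begins (- or left out, the last holds). The fingers move at their own pace and stop on an object; FORCE is the grip in N (left out, the last holds). Time passes only in rows, so rows that do not move let the fingers close. It gives the time, the measured TCP pose, the force, the opening and the grip force at its end, in the units of the state.
- read_state(): the state, without advancing time (a new reading comes with each control period).
- capture(name): name is "side" or "top"; returns a dict with "pixels" (420x560x3 uint8, red, green, blue), "mtx" (3x3 intrinsics, pixels), "rvec" (rotation vector, rad) and "tvec" (3), from world to camera coordinates, as OpenCV has them. Camera axes: x right, y down, z forward; pixel columns grow to the right and rows downward; lengths in m; the calibration is good to about 2 mm. A picture is of the moment at which its call begins. There is no depth.
- close_job(): hands the job in; it is judged then, once.
Trained networks look in a picture, given as the dict that the camera call returned (one of the last four; its "shot" number tells which), for a name from the list of things; names that differ only in an ending like _2 or _b are one class to them, and where a whole thing is asked for, a point or a joint stands for the part that bears it (a point fixed in the world has none). Each returns a list of dicts, best first, with "conf" (0 to 1); they miss things now and then, are a little off and sometimes report something else, mostly with a low value. They report only what shows in the picture. A call takes as long as a camera call.
- recognise(picture, query): "box" ([left, top, right, bottom] in pixels, round what is visible of it).
- masks_of(picture, query): "mask" (420x560 bool, what is visible of it) and "box" ([left, top, right, bottom] in pixels, round what is visible of it).
- landmark_of(picture, query): "pixel" ([column, row] in pixels: a listed point, or the origin of a listed thing).
The state is a dict: "t": time; "joint_positions": joint angles; "qvel": joint speeds; "joint_torque": joint torques, N m; "tool_pos": TCP position; "orientation": TCP orientation; "contact_force": force on the tool from outside, world axes, zero at the start; "moment": the same for the moment, N m; "finger_gap": opening from 0.0 (shut) to 1.0 (fully open); "grip_force": force on a finger pad.
Only numpy, scipy, OpenCV 4.12 (cv2) and the standard library are available. Lean on these libraries where they do the work, as an engineer would, in place of code of your own. Each camera call takes 0.05 s, during which the arm holds its last target. There are 200 camera calls.

## Working session

There is one attempt and no reset: what is moved stays moved. The work goes in short steps, Python scripts to look and compute and a shell command to move; the robot and the scene stay as the last step left them, time stands still between calls to the robot, and variables do not carry over. Pictures are saved under pics/ and viewed, at most 12 in all, crops included, and the job is handed in when it is done.

```bash
mkdir -p pics
cat > h.py <<'E'
from rig import *
import numpy as np, cv2
def ray(p,px):
    R=cv2.Rodrigues(np.array(p["rvec"],float))[0]; t=np.array(p["tvec"],float).ravel()
    K=np.array(p["mtx"],float)
    u=cv2.undistortPoints(np.array([[px]],float),K,None).ravel()
    return -R.T@t, R.T@np.array([u[0],u[1],1.])
def atz(p,px,z):
    c,d=ray(p,px); return c+d*(z-c[2])/d[2]
def proj(p,X):
    return cv2.projectPoints(np.array(X,float).reshape(-1,3),np.array(p["rvec"],float),np.array(p["tvec"],float),np.array(p["mtx"],float),None)[0].reshape(-1,2)
def save(p,n): cv2.imwrite(f"pics/{n}.png",p["pixels"][:,:,::-1])
E
python3 - <<'E'
from h import *
s=read_state(); print(s["t"],s["tool_pos"],s["orientation"])
Z=dict(deep_muffs=0,slim_muffs=0,rail=0,rail_mid=.155,deep_muffs_crown=.122,slip_jar=0)
ps={}
for c in ("side","top"):
    p=capture(c); ps[c]=p; save(p,c+"0"); print(c,ray(p,[280,210]))
    for q,z in Z.items():
        for r in landmark_of(p,q)[:2]: print(c,q,np.round(r["pixel"],1),round(r["conf"],2),atz(p,r["pixel"],z).round(3))
        b=recognise(p,q)
        for r in b[:2]: print("   box",np.round(r["box"]),round(r["conf"],2))
cv2.imwrite("pics/both0.png",cv2.resize(np.vstack([ps[c]["pixels"][:,:,::-1] for c in ps]),None,fx=.7,fy=.7))
E
```

```text
0.0 [ 0.21452526 -0.63919326  0.20118667] [-1.79873160e+02 -4.57517218e-03  1.85499257e+01]
side (array([0.00981911, 0.73378872, 1.06947324]), array([ 0.31025027, -0.56051732, -0.76825529]))
side deep_muffs [228.  220.4] 0.77 [0.566 0.084 0.   ]
   box [201. 183. 246. 239.] 0.9
side slim_muffs [169.8 314.1] 0.59 [0.511 0.443 0.   ]
   box [136. 278. 191. 336.] 0.83
   box [278. 112. 336. 171.] 0.73
side rail_mid [309.1 124.3] 0.74 [ 0.493 -0.328  0.155]
side rail_mid [226.4 194.6] 0.48 [0.547 0.1   0.155]
   box [277. 108. 338. 171.] 0.91
side deep_muffs_crown [227.3 193.5] 0.78 [0.567 0.071 0.122]
   box [201. 185. 250. 241.] 0.8
side slip_jar [343.7 194.1] 0.63 [ 0.288 -0.228  0.   ]
   box [337. 165. 359. 194.] 0.8
top (array([0.20639116, 0.0519864 , 1.56117713]), array([ 0.15017585, -0.00294849, -0.98867521]))
top deep_muffs [268.6 172.2] 0.58 [0.567 0.086 0.   ]
top deep_muffs [157.8 180.1] 0.2 [0.536 0.445 0.   ]
   box [240. 153. 296. 188.] 0.59
top slim_muffs [153.3 179.1] 0.76 [0.539 0.459 0.   ]
top slim_muffs [268.1 163.3] 0.48 [0.597 0.088 0.   ]
   box [129. 166. 180. 194.] 0.6
   box [239. 155. 295. 188.] 0.18
top rail [390.3 200.8] 0.77 [ 0.478 -0.309  0.   ]
   box [353. 177. 448. 220.] 0.74
top rail_mid [406.9 189.1] 0.97 [ 0.487 -0.322  0.155]
   box [354. 174. 449. 221.] 0.63
   box [240. 154. 294. 186.] 0.33
top deep_muffs_crown [266.2 166.9] 0.71 [0.555 0.091 0.122]
   box [240. 153. 293. 188.] 0.58
top slip_jar [367.8 257.1] 0.62 [ 0.296 -0.234  0.   ]
   box [359. 247. 385. 264.] 0.91
```

View pics/top0.png

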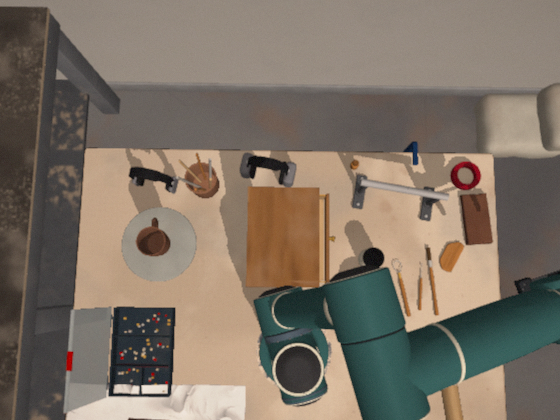

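View pics/side0.png

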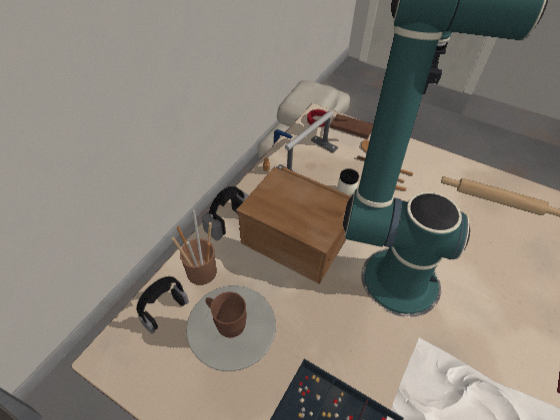

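The top view shows the deep pair at about (268,168) behind the chest, the slim pair at (153,179), the rail from (363,182) to (447,197), and the jar at (372,258). The side view agrees: deep pair (228,210), rail bar (290,148) to (333,115). Next I'll measure the yaws and triangulate.

Run:
```python
from h import *
ps={c:capture(c) for c in("side","top")}
def tri(a,b):
    (c1,d1),(c2,d2)=ray(ps["side"],a),ray(ps["top"],b)
    A=np.stack([d1,-d2],1); s=np.linalg.lstsq(A,c2-c1,rcond=None)[0]
    p,q=c1+d1*s[0],c2+d2*s[1]; return ((p+q)/2).round(3),np.linalg.norm(p-q).round(4)
for q in("deep_muffs","deep_muffs_crown","rail_mid"):
    l=[landmark_of(ps[c],q) for c in ps]
    if all(l): print(q,*tri(l[0][0]["pixel"],l[1][0]["pixel"]))
p=ps["top"]
for x in [(300,150),(100,150),(400,152),(280,85)]: print("edge",atz(p,x,0).round(3))
for q in("deep_muffs","rail"):
    m=masks_of(p,q)[0]; ys,xs=np.nonzero(m["mask"]); print(q,m["conf"],m["box"],cv2.minAreaRect(np.stack([xs,ys],1).astype(np.float32)))
    im=p["pixels"][:,:,::-1].copy(); 
x0=225;y0=135
crop=cv2.resize(im[y0:y0+105,x0:x0+235],None,fx=3.4,fy=3.4,interpolation=cv2.INTER_CUBIC); print(crop.shape)
cv2.imwrite("pics/crop1.png",crop)
```

```text
deep_muffs [0.567 0.082 0.005] 0.0123
deep_muffs_crown [0.558 0.088 0.128] 0.0038
rail_mid [ 0.494 -0.317  0.165] 0.0064
edge [ 0.643 -0.016  0.   ]
edge [0.634 0.638 0.   ]
edge [ 0.641 -0.344  0.   ]
edge [0.866 0.053 0.   ]
deep_muffs 0.79 [240.1, 151.4, 294.1, 187.4] ((267.94134521484375, 169.26986694335938), (55.741539001464844, 25.27912712097168), 12.26477336883545)
rail 0.63 [351.7, 174.8, 448.0, 221.1] ((400.46697998046875, 198.18991088867188), (93.25244903564453, 33.540035247802734), 9.865806579589844)
(357, 799, 3)
```

View pics/crop1.png

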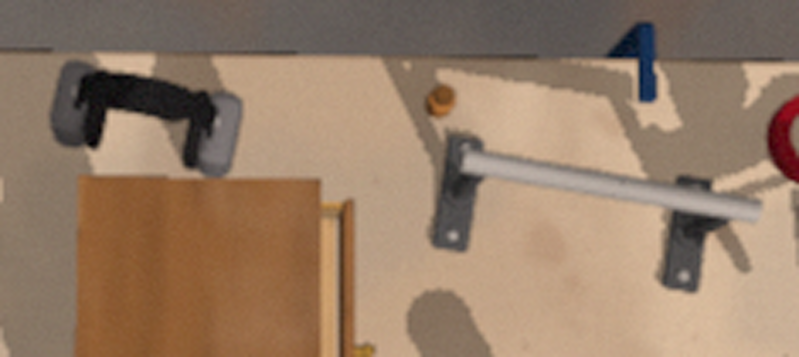

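Run:
```python
from h import *
from scipy.optimize import minimize
ps={c:capture(c) for c in("side","top")}
M={}
for c in ps:
    m=masks_of(ps[c],"deep_muffs")[0]; ys,xs=np.nonzero(m["mask"]); M[c]=cv2.convexHull(np.stack([xs,ys],1).astype(np.float32)); print(c,m["conf"],m["box"])
P=[[sx*a,b,z] for sx in(-1,1) for a in(40,86) for b in(-35,35) for z in(0,80)]+[[sx*20,b,150] for sx in(-1,1) for b in(-12,12)]+[[sx*60,b,130] for sx in(-1,1) for b in(-12,12)]
P=np.array(P)/1000
def cost(v,cs):
    c,s=np.cos(np.radians(v[2])),np.sin(np.radians(v[2]))
    W=P@np.array([[c,-s,0],[s,c,0],[0,0,1]]).T+[v[0],v[1],0]
    r=0
    for k in cs:
        h=cv2.convexHull(proj(ps[k],W).astype(np.float32)); i=cv2.intersectConvexConvex(h,M[k])[0]
        r+=1-i/(cv2.contourArea(h)+cv2.contourArea(M[k])-i)
    return r
for cs in(["top"],["side"],["top","side"]):
    r=minimize(cost,[.56,.087,78],args=(cs,),method="Nelder-Mead",options=dict(initial_simplex=[[.56,.087,78],[.58,.087,78],[.56,.1,78],[.56,.087,88]])); print(cs,r.x.round(4),r.fun)
t=ps["top"]
a,b=atz(t,(363,182.5),.144),atz(t,(448.5,196.8),.144); print("bar",a.round(3),b.round(3),np.degrees(np.arctan2(*(a-b)[:2])),((a+b)/2).round(3))
m=(a+b)/2; s=ps["side"]
print("bar in side",proj(s,[a,b]).round(), "wall hyp",proj(s,[[.64,.4,0],[.64,.4,.53],[.64,0,.53],[1.16,.4,-.7],[1.16,0,-.7],[1.28,.4,-1],[1.28,0,-1]]).round())
```

```text
side 0.86 [198.2, 184.3, 247.4, 238.5]
top 0.94 [239.9, 149.6, 297.8, 188.7]
['top'] [ 0.5662  0.0853 80.6103] 0.08453402475125094
['side'] [5.828000e-01 7.890000e-02 1.029954e+02] 0.24361271632715864
['top', 'side'] [ 0.5666  0.0851 81.0464] 0.4159205061189547
bar [ 0.507 -0.196  0.144] [ 0.467 -0.447  0.144] 8.930774375916824 [ 0.487 -0.322  0.144]
bar in side [[287. 146.]
 [330. 112.]] wall hyp [[146. 281.]
 [ 85. 145.]
 [208.  56.]
 [ 96. 306.]
 [154. 246.]
 [ 98. 321.]
 [150. 266.]]
```

```bash
python3 -m crank '[[[0,0,-0.4],[0,0,-0.3]],[[0,0,-0.4],[0,0,-0.3]],[[0,0,-0.3],[0,0,-0.3]]]' 100 15
```

```text
t: 2.38
tool_pos: [0.2149, -0.6403, 0.371]
orientation: [179.8, 0.1, 45.9]
contact_force: [-0.6, -0.4, -1.0]
finger_gap: 0.997
grip_force: 0.0
```

The mask fit puts the deep pair at (0.565, 0.086) with own-x yaw of about 80°. The bar middle is at (0.487, -0.322), along yaw 81°. There is no wall close behind the table.

```bash
python3 -m crank '[[[0.32,-0.106,0],[0,0,0]],[[0.32,-0.106,0],[0,0,0]],[[0.32,-0.106,0],[0,0,0]],[[0.32,-0.106,0],[0,0,0]],[[0.32,-0.106,0],[0,0,0]],[[0.32,-0.106,0],[0,0,0]],[[0.32,-0.106,0],[0,0,0]],[[0.32,-0.106,0],[0,0,0]]]'; python3 -m crank '[[[0.32,-0.106,0],[0,0,0]],[[0.32,-0.106,0],[0,0,0]],[[0.32,-0.106,0],[0,0,0]],[[0.32,-0.106,0],[0,0,0]],[[0.32,-0.106,0],[0,0,0]],[[0.32,-0.106,0],[0,0,0]],[[0.32,-0.106,0],[0,0,0]],[[0.32,-0.106,0],[0,0,0]]]'; python3 -m crank '[[[0,0,0],[0,0,-0.28]],[[0,0,0],[0,0,-0.28]],[[0,0,0],[0,0,-0.28]],[[0,0,0],[0,0,-0.28]]]'
```

```text
t: 3.38
tool_pos: [0.3933, -0.2752, 0.3678]
orientation: [180.0, -0.0, 45.5]
contact_force: [0.4, -0.2, 0.2]
finger_gap: 1.0
grip_force: 0.0
t: 4.38
tool_pos: [0.5715, 0.0881, 0.3677]
orientation: [180.0, -0.0, 45.6]
contact_force: [-0.0, -0.2, -0.2]
finger_gap: 0.996
grip_force: 0.0
t: 4.88
tool_pos: [0.5709, 0.0866, 0.3675]
orientation: [180.0, -0.0, 79.4]
contact_force: [-0.1, 0.1, 0.6]
finger_gap: 1.001
grip_force: 0.0
```

```bash
python3 -m crank '[[[0,-0.035,0.3],[0,0,0]],[[0,0,0.4],[0,0,0]],[[0,0,0.3],[0,0,0]],[[0,0,0],[0,0,0]]]'
python3 - <<'E'
from h import *
ims=[]
s=read_state(); X=s["tool_pos"]; print(X)
for c in("side","top"):
    p=capture(c); 
    for r in landmark_of(p,"deep_muffs_crown")[:1]: print(c,r["pixel"],r["conf"],atz(p,r["pixel"],.122))
    im=p["pixels"][:,:,::-1].copy()
    x0,y0=(170,110) if c=="side" else (215,110)
    cr=cv2.resize(im[y0:y0+140,x0:x0+105],None,fx=3.8,fy=3.8,interpolation=cv2.INTER_CUBIC)
    for q in proj(p,[[.565,.086,.15],[X[0],X[1],X[2]]]): cv2.circle(cr,tuple(int(v) for v in (q-[x0,y0])*3.8),4,(0,0,255),1)
    ims.append(cr)
cv2.imwrite("pics/above.png",np.hstack(ims))
E
```

```text
t: 5.38
tool_pos: [0.5623, 0.0871, 0.213]
orientation: [-179.5, 0.2, 79.2]
contact_force: [-0.9, 0.1, -0.1]
finger_gap: 1.002
grip_force: 0.0
[0.56234069 0.08708697 0.21301541]
side [225.4, 195.9] 0.61 [0.56579725 0.08276635 0.122     ]
top [265.9, 167.4] 0.62 [0.55391157 0.09167394 0.122     ]
```

View pics/above.png

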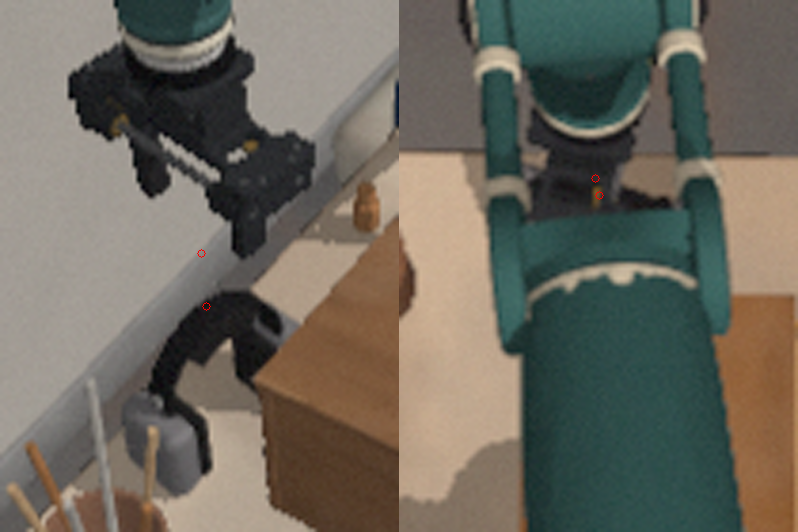

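The side crop shows the open fingers straddling the crown, with its top at about (225,310). They are centred to within several mm, well inside the 29 mm margin per side, so I'm descending.

```bash
python3 -m crank '[[[-0.015,0,0.2],[0,0,0]],[[0,0,0.2],[0,0,0]],[[0,0,0.13],[0,0,0]],[[0,0,0],[0,0,0]]]'; python3 -m crank '[[[0,0,0],[0,0,0]],[[0,0,0],[0,0,0]],[[0,0,0],[0,0,0]],[[0,0,0],[0,0,0]],[[0,0,0],[0,0,0]],[[0,0,0],[0,0,0]],[[0,0,0],[0,0,0]]]' 0 25
```

```text
t: 6.08
tool_pos: [0.5651, 0.0852, 0.1377]
orientation: [-179.9, 0.0, 79.2]
contact_force: [1.0, 0.0, 0.0]
finger_gap: 0.997
grip_force: 0.0
t: 6.95
tool_pos: [0.5653, 0.0853, 0.1379]
orientation: [-180.0, 0.0, 79.1]
contact_force: [0.1, 0.5, 0.3]
finger_gap: 0.232
grip_force: 0.0
```

```bash
python3 -m crank '[[[0,0,0],[0,0,0]],[[0,0,0],[0,0,0]]]'
python3 - <<'E'
from h import *
p=capture("side"); x0,y0=180,130
cv2.imwrite("pics/grip.png",cv2.resize(p["pixels"][y0:y0+110,x0:x0+105,::-1],None,fx=5,fy=5,interpolation=cv2.INTER_CUBIC))
E
```

```text
t: 7.2
tool_pos: [0.5654, 0.0853, 0.138]
orientation: [-180.0, 0.0, 79.2]
contact_force: [0.4, -0.3, 0.3]
finger_gap: 0.01
grip_force: 0.0
```

View pics/grip.png

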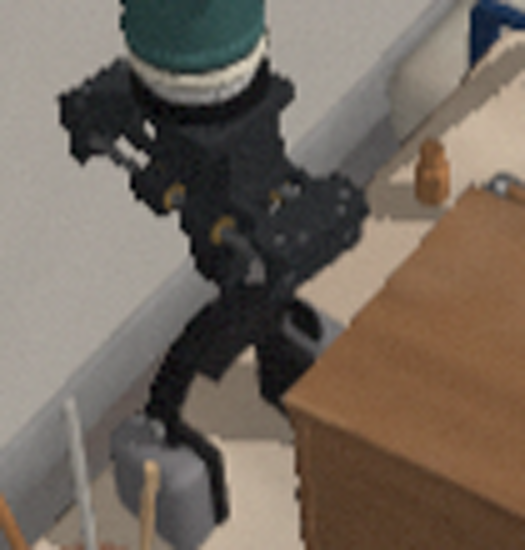

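The picture shows the shut fingertips at about (245,290), apparently just at the crown's top edge, with nothing between them. I'll check the geometry by drawing the model over the first pictures.

```bash
python3 -m crank '[[[0,0,0],[0,0,0]]]' 100 25
python3 - <<'E'
from h import *
ps={c:capture(c) for c in("side","top")}
def tri(a,b):
    (c1,d1),(c2,d2)=ray(ps["side"],a),ray(ps["top"],b)
    s=np.linalg.lstsq(np.stack([d1,-d2],1),c2-c1,rcond=None)[0]
    p,q=c1+d1*s[0],c2+d2*s[1]; return ((p+q)/2).round(3),np.linalg.norm(p-q).round(4)
print(tri((229.2,193.7),(267.6,163)), atz(ps["side"],(229.2,193.7),.15),atz(ps["top"],(267.6,163),.15))
ims=[]
def box(a0,a1,b0,b1,z0,z1): return [[a,b,z] for a in(a0,a1) for b in(b0,b1) for z in(z0,z1)]
E=[(i,i^k) for i in range(8) for k in(1,2,4) if i<i^k]
th=np.radians(80); R=np.array([[np.cos(th),-np.sin(th),0],[np.sin(th),np.cos(th),0],[0,0,1]])
for c,x0,y0 in(("side",185,165),("top",225,140)):
    im=cv2.imread(f"pics/{c}0.png")[y0:y0+80,x0:x0+80]; f=5; im=cv2.resize(im,None,fx=f,fy=f,interpolation=cv2.INTER_CUBIC)
    for b,col in((box(-86,-40,-35,35,0,80),(0,255,0)),(box(40,86,-35,35,0,80),(0,255,0)),(box(-20,20,-15,15,122,150),(0,0,255))):
        q=((proj(ps[c],np.array(b)/1000@R.T+[.565,.085,0])-[x0,y0]+.5)*f).astype(int)
        for i,j in E: cv2.line(im,tuple(map(int,q[i])),tuple(map(int,q[j])),col,1)
    q=((proj(ps[c],[.565,.085,.138])[0]-[x0,y0])*f).astype(int); cv2.circle(im,tuple(map(int,q)),4,(255,0,0),2)
    ims.append(im)
cv2.imwrite("pics/model.png",np.hstack(ims))
E
```

```text
t: 7.38
tool_pos: [0.5654, 0.0853, 0.138]
orientation: [-180.0, -0.0, 79.2]
contact_force: [0.3, 0.1, -0.5]
finger_gap: 0.096
grip_force: 0.0
(array([0.557, 0.084, 0.141]), np.float64(0.0129)) [0.5447944  0.08865937 0.15      ] [0.56051775 0.08610765 0.15      ]
```

View pics/model.png

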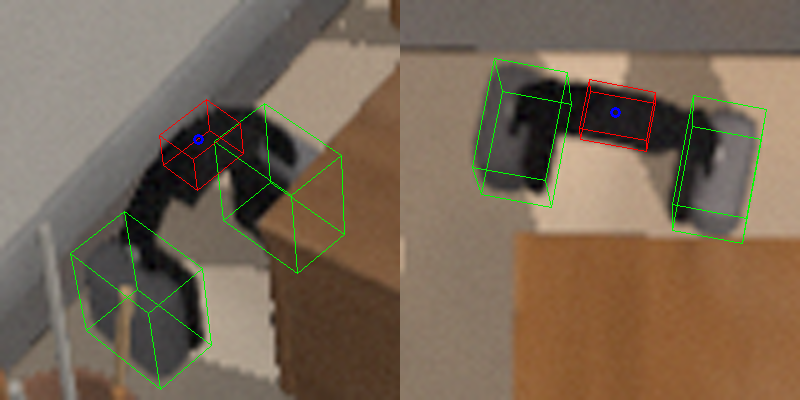

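```bash
python3 -m crank '[[[0,0,0],[0,0,0]],[[0,0,0],[0,0,0]],[[0,0,0],[0,0,0]],[[0,0,0],[0,0,0]],[[0,0,0],[0,0,0]],[[0,0,0],[0,0,0]]]' 100 25
python3 - <<'E'
from h import *
p=capture("side"); x0,y0=185,140
im=cv2.resize(p["pixels"][y0:y0+85,x0:x0+95,::-1],None,fx=7,fy=7,interpolation=cv2.INTER_CUBIC)
im=cv2.convertScaleAbs(im,alpha=2.2)
s=read_state();X=np.array(s["tool_pos"]);print(X,s["finger_gap"])
d=np.array([.983,-.184,0])
for k,col in((.044,(0,0,255)),(-.044,(0,0,255)),(.0615,(0,255,0)),(-.0615,(0,255,0))):
  for z in (0,.019,.064):
    q=(proj(p,X+k*d+[0,0,z])[0]-[x0,y0]+.5)*7; cv2.circle(im,tuple(int(v) for v in q),3,col,-1)
cv2.imwrite("pics/open.png",im)
E
```

```text
t: 8.22
tool_pos: [0.5654, 0.0853, 0.138]
orientation: [-180.0, -0.0, 79.1]
contact_force: [-0.3, 0.0, -0.1]
finger_gap: 0.866
grip_force: 0.0
[0.56536141 0.08525645 0.13802003] 0.9129950751984666
```

View pics/open.png

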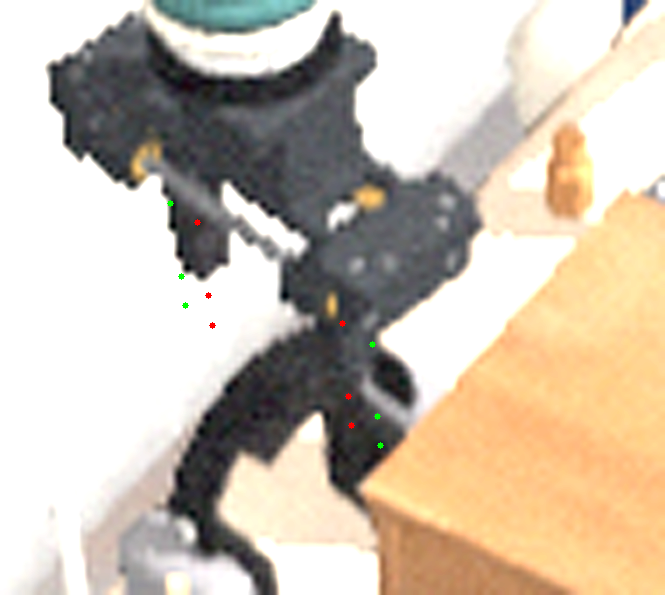

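The brightened picture shows the open fingertip at (203,275), where the reported TCP puts it at about (199,315). The real tips are therefore roughly 25 mm higher than reported and closed above the crown, so I'll go lower by that much and grip again.

```bash
python3 -m crank '[[[-0.015,-0.035,0],[0,0,0]],[[0,0,0.08],[0,0,0]],[[0,0,0.08],[0,0,0]],[[0,0,0],[0,0,0]]]' 100; python3 -m crank '[[[0,0,0],[0,0,0]],[[0,0,0],[0,0,0]],[[0,0,0],[0,0,0]],[[0,0,0],[0,0,0]],[[0,0,0],[0,0,0]],[[0,0,0],[0,0,0]],[[0,0,0],[0,0,0]],[[0,0,0],[0,0,0]]]' 0 25
```

```text
t: 8.78
tool_pos: [0.5582, 0.0839, 0.1119]
orientation: [-179.8, 0.1, 79.2]
contact_force: [0.4, -0.8, -0.1]
finger_gap: 1.0
grip_force: 0.0
t: 9.78
tool_pos: [0.5618, 0.084, 0.1156]
orientation: [179.8, -0.0, 79.2]
contact_force: [1.9, -1.3, 6.2]
finger_gap: 0.116
grip_force: 3.5
```

```bash
python3 -m crank '[[[0,0,0],[0,0,0]],[[0,0,0],[0,0,0]],[[0,0,0],[0,0,0]],[[0,0,0],[0,0,0]],[[0,0,0],[0,0,0]],[[0,0,0],[0,0,0]],[[0,0,0],[0,0,0]]]' 100
python3 - <<'E'
from h import *
p=capture("side"); x0,y0=185,140
im=cv2.convertScaleAbs(cv2.resize(p["pixels"][y0:y0+85,x0:x0+95,::-1],None,fx=7,fy=7,interpolation=cv2.INTER_CUBIC),alpha=2.2)
cv2.imwrite("pics/open2.png",im)
for r in landmark_of(p,"deep_muffs_crown")[:1]: print(r["pixel"],r["conf"],atz(p,r["pixel"],.122))
E
```

```text
t: 10.65
tool_pos: [0.5609, 0.0839, 0.1155]
orientation: [179.9, -0.0, 79.2]
contact_force: [0.2, -1.9, 8.1]
finger_gap: 0.89
grip_force: 3.9
[222.1, 193.2] 0.88 [0.58115063 0.07897207 0.122     ]
```

View pics/open2.png

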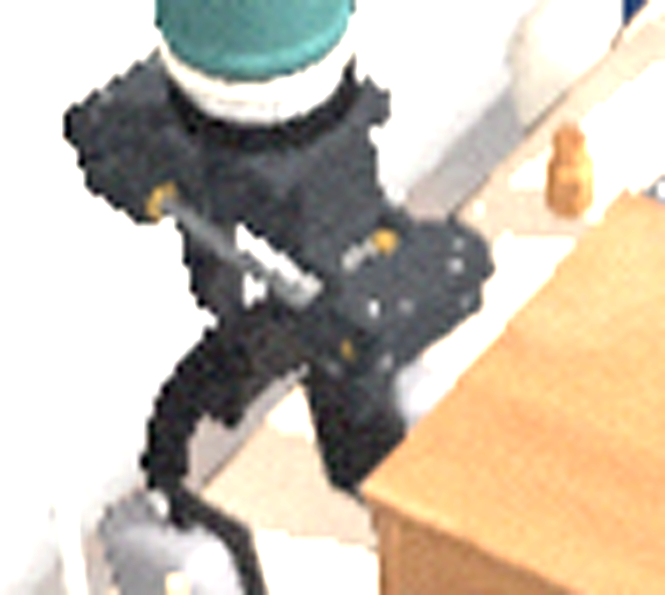

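The picture shows the crown pushed up and left, to about (240,330), with a finger pressing on it (8 N). I'll back straight up and look again.

```bash
python3 -m crank '[[[0,0,-0.15],[0,0,0]],[[0,0,-0.3],[0,0,0]],[[0,0,-0.3],[0,0,0]],[[0,0,0],[0,0,0]],[[0,0,0],[0,0,0]]]' 100
python3 - <<'E'
from h import *
s=read_state();X=np.array(s["tool_pos"]);print(X,s["joint_positions"])
d=np.array([.983,-.184,0])
ims=[]
for c,x0,y0 in(("side",180,115),("top",225,110)):
    p=capture(c)
    for q in("deep_muffs_crown","deep_muffs"):
        for r in landmark_of(p,q)[:1]: print(c,q,r["pixel"],r["conf"],atz(p,r["pixel"],.122 if 'crown' in q else 0))
    f=4; im=cv2.convertScaleAbs(cv2.resize(p["pixels"][y0:y0+130,x0:x0+99,::-1],None,fx=f,fy=f,interpolation=cv2.INTER_CUBIC),alpha=2.)
    for k in(.044,-.044):
      for z in (0,.03):
        q=(proj(p,X+k*d+[0,0,z])[0]-[x0,y0]+.5)*f; cv2.circle(im,tuple(int(v) for v in q),3,(0,0,255),-1)
    ims.append(im)
cv2.imwrite("pics/up.png",np.hstack(ims))
E
```

```text
t: 11.38
tool_pos: [0.5588, 0.084, 0.2252]
orientation: [-179.9, 0.0, 79.2]
contact_force: [-0.7, -0.2, 0.3]
finger_gap: 1.002
grip_force: 0.0
[0.5587824  0.08401866 0.22522015] [6.02161243e+00 2.54290386e+00 1.03899100e+02 5.83442570e-03
 7.36878142e+01 1.68657380e+01]
side deep_muffs_crown [227.5, 195.6] 0.93 [0.56097906 0.07830966 0.122     ]
side deep_muffs [227.6, 219.3] 0.82 [0.57004764 0.08053275 0.        ]
top deep_muffs_crown [269.0, 165.2] 0.6 [0.56081692 0.08246648 0.122     ]
top deep_muffs [266.3, 173.5] 0.48 [0.56305813 0.09339994 0.        ]
```

View pics/up.png

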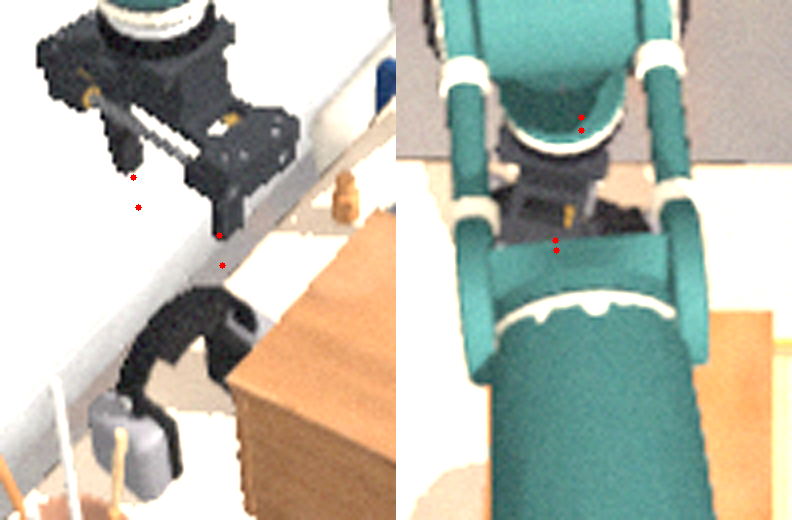

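The muffs are back upright, with their crown at (205,295) in the side crop. Both views put the crown at (0.561, 0.080), and the fingertips sit at the dots drawn 30 mm above the reported TCP. So the real tips are about 32 mm higher than reported, and I'll descend to a reported z of about 0.101.

```bash
python3 -m crank '[[[-0.025,0.01,0.3],[0,0,0]],[[0,0,0.3],[0,0,0]],[[0,0,0.13],[0,0,0]],[[0,0,0.1],[0,0,0]],[[0,0,0],[0,0,0]]]' 100; python3 -m crank '[[[0,0,0],[0,0,0]],[[0,0,0],[0,0,0]],[[0,0,0],[0,0,0]],[[0,0,0],[0,0,0]],[[0,0,0],[0,0,0]],[[0,0,0],[0,0,0]],[[0,0,0],[0,0,0]],[[0,0,0],[0,0,0]]]' 0 25
```

```text
t: 12.3
tool_pos: [0.5604, 0.0801, 0.1016]
orientation: [-179.9, 0.0, 79.2]
contact_force: [0.6, 0.4, -0.1]
finger_gap: 1.002
grip_force: 0.0
t: 13.3
tool_pos: [0.5606, 0.0801, 0.102]
orientation: [180.0, -0.0, 79.2]
contact_force: [0.5, 0.0, -0.4]
finger_gap: 0.335
grip_force: 25.0
```

Gripped at 29.5 mm, which matches the crown's 30 mm width. Now lifting.

```bash
python3 -m crank '[[[0,0,-0.1],[0,0,0]],[[0,0,-0.25],[0,0,0]],[[0,0,-0.3],[0,0,0]],[[0,0,-0.3],[0,0,0]],[[0,0,-0.3],[0,0,0]],[[0,0,-0.15],[0,0,0]],[[0,0,0],[0,0,0]]]' 0 32
```

```text
t: 14.18
tool_pos: [0.5618, 0.0802, 0.3154]
orientation: [179.7, -0.1, 79.2]
contact_force: [-0.3, -0.4, -2.2]
finger_gap: 0.334
grip_force: 32.0
```

```bash
python3 -m crank '[[[-0.2,0,0],[0,0,0]],[[-0.34,0,0],[0,0,0]],[[-0.36,0,0],[0,0,0]],[[-0.36,0,0],[0,0,0]],[[-0.36,0,0],[0,0,0]],[[-0.36,0,0],[0,0,0]],[[-0.36,0.01,0],[0,0,0]],[[-0.26,0,0],[0,0,0]]]'; python3 -m crank '[[[-0.12,0,0],[0,0,0.15]],[[0,0,0],[0,0,0.3]],[[0,0,0],[0,0,0.33]],[[0,0,0],[0,0,0.33]],[[0,0,0],[0,0,0.33]],[[0,0,0],[0,0,0.33]],[[0,0,0],[0,0,0.33]],[[0,0,0],[0,0,0.33]]]';  python3 -m crank '[[[0,0,0],[0,0,0.33]],[[0,0,0],[0,0,0.18]],[[0,0,0],[0,0,0]],[[0,0,0],[0,0,0]]]'
python3 - <<'E'
from h import *
s=read_state();print(s["tool_pos"],s["orientation"])
ims=[]
for c,x0,y0 in(("side",245,40),("top",330,110)):
    p=capture(c)
    for q,z in(("deep_muffs_crown",.122+.2134),("rail_mid",.155)):
        for r in landmark_of(p,q)[:1]: print(c,q,r["pixel"],r["conf"],atz(p,r["pixel"],z))
    ims.append(cv2.resize(p["pixels"][y0:y0+140,x0:x0+100,::-1],None,fx=4,fy=4,interpolation=cv2.INTER_CUBIC))
cv2.imwrite("pics/rail.png",np.hstack(ims))
E
```

```text
t: 15.18
tool_pos: [0.487, -0.3048, 0.3098]
orientation: [-179.8, -0.1, 79.1]
contact_force: [-0.2, 0.4, -1.8]
finger_gap: 0.332
grip_force: 32.0
t: 16.18
tool_pos: [0.4842, -0.3202, 0.3097]
orientation: [-179.9, 0.2, 5.9]
contact_force: [-1.1, 0.2, -2.1]
finger_gap: 0.338
grip_force: 32.0
t: 16.68
tool_pos: [0.4848, -0.3206, 0.3109]
orientation: [-179.9, 0.1, -9.0]
contact_force: [-1.0, 0.5, -1.8]
finger_gap: 0.328
grip_force: 32.0
[ 0.48478885 -0.32055972  0.31087224] [-1.79947508e+02  9.54573308e-02 -8.95801041e+00]
side deep_muffs_crown [313.3, 80.9] 0.58 [ 0.48906176 -0.31970936  0.3354    ]
side rail_mid [312.2, 126.8] 0.91 [ 0.47688835 -0.32150566  0.155     ]
top deep_muffs_crown [426.7, 171.5] 0.55 [ 0.49730983 -0.32629075  0.3354    ]
top rail_mid [404.9, 188.5] 0.57 [ 0.48836981 -0.31653535  0.155     ]
```

View pics/rail.png

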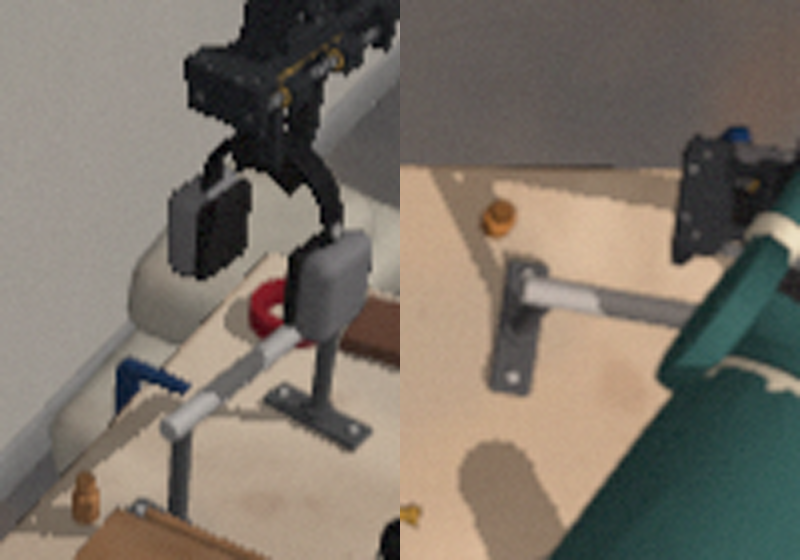

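The muffs hang upright, square across the bar and above its middle: cups at (210,225) and (330,285) in the side crop, with the bar running (175,425) to (300,340). The crown touches the bar at a reported z of about 0.135, so I'll descend and check the force near there.

```bash
python3 -m crank '[[[0.013,0,0.15],[0,0,0]],[[0,0,0.25],[0,0,0]],[[0,0,0.25],[0,0,0]],[[0,0,0.22],[0,0,0]],[[0,0,0.15],[0,0,0]],[[0,0,0.08],[0,0,0]],[[0,0,0],[0,0,0]]]'; python3 -m crank '[[[0,0,0.02],[0,0,0]],[[0,0,0.02],[0,0,0]],[[0,0,0],[0,0,0]]]'
```

```text
t: 17.85
tool_pos: [0.4867, -0.3209, 0.1464]
orientation: [-180.0, 0.1, -9.0]
contact_force: [-0.1, -0.7, -3.1]
finger_gap: 0.338
grip_force: 32.0
t: 18.23
tool_pos: [0.4873, -0.3213, 0.1414]
orientation: [180.0, -0.0, -9.0]
contact_force: [0.4, -0.3, -2.3]
finger_gap: 0.338
grip_force: 32.0
```

```bash
python3 -m crank '[[[0,0,0.02],[0,0,0]],[[0,0,0.015],[0,0,0]],[[0,0,0],[0,0,0]]]'; python3 -m crank '[[[0,0,0.01],[0,0,0]],[[0,0,0],[0,0,0]]]'
```

```text
t: 18.6
tool_pos: [0.4875, -0.3214, 0.1369]
orientation: [180.0, -0.1, -9.0]
contact_force: [-1.6, 1.8, 4.2]
finger_gap: 0.334
grip_force: 32.0
t: 18.85
tool_pos: [0.4879, -0.3215, 0.1367]
orientation: [180.0, -0.1, -9.0]
contact_force: [-2.8, 2.8, 11.2]
finger_gap: 0.334
grip_force: 32.0
```

Contact on the bar at the expected height. I'll ease off and open.

```bash
python3 -m crank '[[[0,0,-0.012],[0,0,0]],[[0,0,0],[0,0,0]]]'; python3 -m crank '[[[0,0,0],[0,0,0]],[[0,0,0],[0,0,0]],[[0,0,0],[0,0,0]],[[0,0,0],[0,0,0]],[[0,0,0],[0,0,0]],[[0,0,0],[0,0,0]],[[0,0,0],[0,0,0]]]' 80; python3 -m crank '[[[0,0,-0.1],[0,0,0]],[[0,0,-0.25],[0,0,0]],[[0,0,-0.35],[0,0,0]],[[0,0,-0.35],[0,0,0]],[[0,0,-0.3],[0,0,0]],[[0,0,0],[0,0,0]]]'
python3 - <<'E'
from h import *
p=capture("side")
for q,z in(("deep_muffs_crown",.155),("rail_mid",.155)):
    for r in landmark_of(p,q)[:1]: print(q,r["pixel"],r["conf"],atz(p,r["pixel"],z))
for q in("slim_muffs","slip_jar"):
    for r in landmark_of(p,q)[:1]: print(q,r["pixel"],r["conf"],atz(p,r["pixel"],0))
cv2.imwrite("pics/end.png",cv2.resize(p["pixels"][60:210,240:380,::-1],None,fx=4,fy=4,interpolation=cv2.INTER_CUBIC))
E
```

```text
t: 19.1
tool_pos: [0.4876, -0.3214, 0.1369]
orientation: [180.0, -0.1, -9.0]
contact_force: [-1.5, 1.0, 5.9]
finger_gap: 0.333
grip_force: 32.0
t: 19.98
tool_pos: [0.4872, -0.3212, 0.1361]
orientation: [180.0, -0.0, -9.0]
contact_force: [-0.4, 0.3, 0.3]
finger_gap: 0.801
grip_force: 0.0
t: 20.72
tool_pos: [0.4893, -0.3227, 0.3456]
orientation: [179.7, -0.6, -9.0]
contact_force: [0.4, -0.1, 0.6]
finger_gap: 0.8
grip_force: 0.0
deep_muffs_crown [308.1, 125.0] 0.72 [ 0.4938786  -0.32271645  0.155     ]
rail_mid [309.8, 124.8] 0.6 [ 0.48929154 -0.32688921  0.155     ]
slim_muffs [165.8, 311.8] 0.66 [0.52511464 0.44335006 0.        ]
slip_jar [347.2, 192.8] 0.88 [ 0.27976004 -0.23995892  0.        ]
```

View pics/end.png

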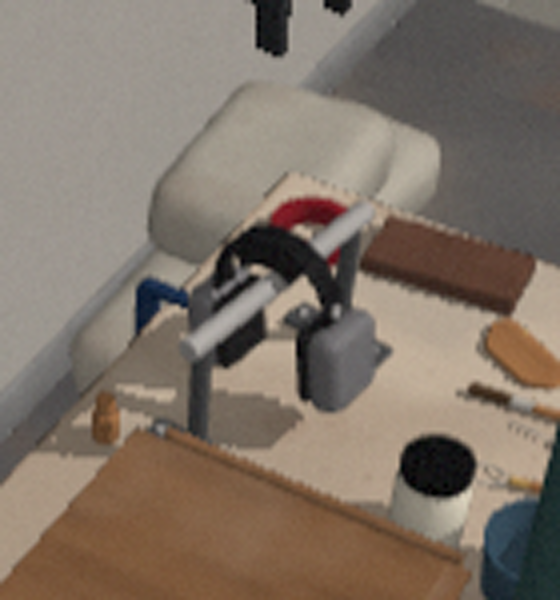

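The picture shows the headband over the bar at (275,260), a cup on each side at (235,325) and (340,360), between the posts, with the gripper clear above and the jar in place. I'll check that it is still, then hand in.

```bash
cat > d.py <<'E'
from h import *
a=capture("side")["pixels"][100:180,270:345].astype(float); np.save("n.npy",a)
E
python3 d.py; python3 -m crank '[[[0,0,0],[0,0,0]],[[0,0,0],[0,0,0]],[[0,0,0],[0,0,0]],[[0,0,0],[0,0,0]],[[0,0,0],[0,0,0]],[[0,0,0],[0,0,0]],[[0,0,0],[0,0,0]],[[0,0,0],[0,0,0]]]'|head -1
python3 - <<'E'
from h import *
b=capture("side")["pixels"][100:180,270:345].astype(float)
d=np.abs(b-np.load("n.npy")).max(2); print(d.mean(),(d>30).sum())
if (d>30).sum()<10: print(close_job())
E
```

```text
t: 22.02
11.324166666666667 588
```

```bash
python3 - <<'E'
from h import *
def m(): return cv2.GaussianBlur(capture("side")["pixels"],(3,3),0)[100:180,270:345].astype(float)
f=[m() for _ in range(12)]
for i in range(1,12): d=np.abs(f[i]-f[0]).max(2); print(i,d.mean().round(2),(d>30).sum())
E
python3 -m crank '[[[0,0,0],[0,0,0]],[[0,0,0],[0,0,0]],[[0,0,0],[0,0,0]],[[0,0,0],[0,0,0]],[[0,0,0],[0,0,0]],[[0,0,0],[0,0,0]],[[0,0,0],[0,0,0]],[[0,0,0],[0,0,0]]]'|head -1
python3 - <<'E'
from h import *
def m(): return cv2.GaussianBlur(capture("side")["pixels"],(3,3),0)[100:180,270:345].astype(float)
f=[m() for _ in range(12)]
for i in range(1,12): d=np.abs(f[i]-f[0]).max(2); print(i,d.mean().round(2),(d>30).sum())
E
```

```text
1 2.59 41
2 4.27 162
3 5.73 265
4 6.77 341
5 7.2 368
6 7.04 357
7 6.34 311
8 5.14 212
9 3.71 131
10 2.46 29
11 1.41 0
t: 23.68
1 1.54 0
2 1.61 3
3 1.52 0
4 1.23 0
5 1.54 0
6 2.01 7
7 2.38 30
8 2.68 54
9 2.79 58
10 2.71 55
11 2.58 41
```

It was swinging, and the swing is dying out. I'll wait about 4 s more and check again.

```bash
for i in 1 2 3 4; do python3 -m crank '[[[0,0,0],[0,0,0]],[[0,0,0],[0,0,0]],[[0,0,0],[0,0,0]],[[0,0,0],[0,0,0]],[[0,0,0],[0,0,0]],[[0,0,0],[0,0,0]],[[0,0,0],[0,0,0]],[[0,0,0],[0,0,0]]]'|head -1; done
python3 - <<'E'
from h import *
def m(): return cv2.GaussianBlur(capture("side")["pixels"],(3,3),0)[100:180,270:345].astype(float)
f=[m() for _ in range(14)]
n=[(int((np.abs(x-f[0]).max(2)>30).sum()),np.abs(x-f[0]).max(2).mean().round(2)) for x in f]; print(n)
if max(a for a,_ in n)<8: print(close_job())
E
```

```text
t: 25.28
t: 26.28
t: 27.28
t: 28.28
[(0, np.float64(0.0)), (0, np.float64(1.23)), (0, np.float64(1.23)), (0, np.float64(1.24)), (0, np.float64(1.23)), (0, np.float64(1.26)), (0, np.float64(1.23)), (0, np.float64(1.24)), (0, np.float64(1.24)), (0, np.float64(1.24)), (0, np.float64(1.24)), (0, np.float64(1.22)), (0, np.float64(1.24)), (0, np.float64(1.25))]
the job is handed in; nothing more can be done
None
```

The deep-cupped ear defenders hang still over the middle of the bar, one cup each side, and the job was handed in at about 29 s. The slim pair and jar were not touched, but two early grip attempts closed too high, and the second briefly tipped the deep pair before it stood upright again.

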